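# Lay the tea board on the kitchen worktop

### The arm

A 6-joint arm with a two-finger parallel gripper is mounted at the origin on the work surface. World frame = base frame: x ahead of the robot, y to its left, z up, the work surface at z = 0. Lengths are in m, angles in degrees, forces in N, time in s.
With the tool pointing down it reaches from about 0.325 to 0.85 m from the base axis. Payload 15.5 kg.
Tool frame: the origin (TCP) lies midway between the tips of the shut fingers; the grasp point (between the pads) lies 19 mm behind it; y points along the fingers, x is the direction in which the jaws open and shut, and the axes are right-handed (so a half turn about y gives the same grasp; the last joint's range is limited). The gripper opens to 91 mm and grips with 3 to 60 N. Pads are 32 mm wide; open, the fingers measure 118 mm over their backs; the gripper's body (76 mm by 178 mm) begins 60 mm behind the grasp point.
Start: joints at [62.71, 28.281, 77.091, -0, 74.628, -5.472], TCP at [0.232, 0.58, 0.182] pointing down, gripper open.
Joint ranges: [-166.48, 166.48], [-47.26, 123.95], [12.59, 153.08], [-70.14, 250.14], [6.76, 159.57], [-176.63, 176.63]. Speed limits (degrees/s): [108.29, 108.29, 147.25, 172.46, 172.46, 172.46].

### API

Orientations are given as a 3x3 rotation matrix whose columns are the frame's x, y, z axes.
In Python, from bench import ctrl gives the robot as it stands. The module is installed in compiled form; this text tells all that it offers. Calls block until the motion is done:
- ctrl.goto(position, orientation): joint-space move of the TCP to a pose.
- ctrl.move_l(position, vel=0.15, ori=None, contact_N=None): straight line of the TCP; ori=None keeps the orientation; vel is the mean speed in m/s. With contact_N (N) it stops when the force on the tool has changed by that much, and returns True; else False.
- ctrl.movej(angles): joint-space move.
- ctrl.command_gripper(opening): opening from 0.0 (shut) to 1.0 (fully open); the grip force is fixed at half the most; returns when the fingers have stopped.
- ctrl.sleep(seconds).
- ctrl.ik(position, orientation): joint angles nearest the present ones, or None.
- ctrl.read_camera(name): name is "side" or "top" or "wrist"; returns the picture (420x560x3 uint8, blue, green, red); there is no depth.
- ctrl.camera_params(name): a dict with "fx", "fy", "cx", "cy" (pixels), "D" ([k1, k2, p1, p2, k3] as OpenCV has them; the pictures are not rectified), "pose" (4x4, takes a point from camera to world coordinates); the wrist camera has in their place "T_tool_cam" (4x4, takes a point from camera to tool coordinates, whose origin is the TCP and whose axes are the tool frame's). Camera axes: x right, y up, looking along -z (the intrinsics and any distortion apply to the point x, -y, -z); pixel columns grow to the right and rows downward; lengths in m; the calibration is good to about 2 mm. A picture is of the moment at which its call begins: read the wrist's pose just before it. camera_params takes no time and is no camera call.
A pose or a line that the arm cannot do raises ctrl.MotionError and nothing moves.
- ctrl.sign_off(): hands the job in, once; it reports no verdict.
Readings, each from a call of its own:
- ctrl.current_t(): time.
- ctrl.current_q(): joint angles.
- ctrl.current_dq(): joint speeds.
- ctrl.current_effort(): joint torques, N m.
- ctrl.current_tool_pos(): TCP position.
- ctrl.current_eef_rot(): TCP orientation.
- ctrl.current_contact_force(): force on the tool from outside, world axes, zero at the start.
- ctrl.current_wrist_torque(): the same for the moment, N m.
- ctrl.current_grip_width(): opening from 0.0 (shut) to 1.0 (fully open).
Only numpy, scipy, OpenCV 4.12 (cv2) and the standard library are available. Lean on these libraries where they do the work, as an engineer would, in place of code of your own. Each camera call takes 0.05 s, during which the arm holds its last target.

### The job

Lay the wooden tea board: stand the square tin caddy in the middle of the square slate coaster, squared up with it, and the white handleless cup in the middle of the round cork coaster. Stand the brown sugar pot midway between the two coasters, in line with their centres, and put its knobbed lid on it; stand the milk jug on the board straight behind the sugar pot (on the side away from the robot), about 30 mm clear of it. Everything stands upright and is let go; leave the amber jar where it is.

Things in the scene. Friction and masses are not known exactly. Their poses are not given: they have to be found in the camera images.
- board: Fixed pale wooden board, 170 (x) by 280 (y) mm, 14 mm thick, flat. Origin: centre of its underside; z up, x across it, pointing away from the robot (yaw within 0.25 rad of the world's). The coasters lie on it at board x = -0.040, one at y = +0.095, one at y = -0.095 (which is which varies). Pot's place: x = -0.040, y = 0; jug's place, behind it: about x = 0.045, y = 0.
- slate: Fixed square dark grey slate coaster, 78 x 78 mm, 6 mm thick, lying on the board, its sides parallel to the board's. Origin: centre of its underside; its top is 20 mm above the worktop. The caddy's place.
- cork: Fixed round cork coaster, 80 mm across, 6 mm thick, lying on the board. Origin: centre of its underside; its top is 20 mm above the worktop. The cup's place.
- caddy: Loose closed square tea tin (caddy) of steel with a dark seam, 56 x 56 mm, 70 mm tall, about 0.18 kg, upright. Origin: centre of its underside; x and y normal to its sides (all four alike).
- cup: Loose white handleless cup, round and open at the top, 64 mm across (60 mm at the foot), 62 mm tall, straight sides 4 mm thick, about 0.16 kg, upright. Origin: centre of its underside.
- pot: Loose squat brown earthenware sugar pot, round and open at the top, 58 mm across, 42 mm tall, wall 4 mm (mouth 50 mm), straight sides, about 0.15 kg, upright. Origin: centre of its underside.
- lid: Loose lid of the sugar pot, right way up. From below: spigot 40 mm across, 5 mm high, that drops into the pot's mouth; brown disc 58 mm across, 5 mm thick; wooden knob 18 mm across, 20 mm high (from 10 to 30 mm above the origin). 0.06 kg. Origin: centre of the spigot's underside; seated, it lies 37 mm above the pot's origin.
- jug: Loose white milk jug, round, open at the top, body 52 mm across, 68 mm tall, wall 4 mm, about 0.17 kg, upright; a loop handle towards its +y stands out to 48 mm from the axis (8 mm thick, 12 to 62 mm high), a small lip towards -y. Grip it across x. Origin: centre of the round body's underside.
- jar: Bystander, leave alone: closed amber glass jar with a steel cap, 52 mm across, 60 mm tall, standing on the worktop among the tea things. Origin: centre of its underside.
Mind the look-alikes: they are no part of the job. Leave any blue or yellow look-alike of the pot alone. Leave any purple look-alike of the caddy alone.

How it is judged:
By the outcome, as a careful person would: the job done as asked, in the order asked, and still so for the second after the job is handed in, with the robot touching nothing.
It also fails if it takes over 120 s, if anything falls off the work surface, if the arm or the gripper's body presses on something with over 40 N, if the wrist force passes 120 N, or if a joint passes its speed limit or range.

## Working session

There is one attempt and no reset: what is moved stays moved. The work goes in short steps, each a Python script; the robot and the scene stay as the last script left them, time stands still between calls to the robot, and variables do not carry over. Pictures are saved under pics/ and viewed, and the job is handed in when it is done.

```bash
mkdir -p pics; ls; python3 - <<'E'
from bench import ctrl
import cv2,numpy as np
np.set_printoptions(precision=4,suppress=True)
for n in ["side","top","wrist"]:
    im=ctrl.read_camera(n); cv2.imwrite(f"pics/{n}0.png",im)
    print(n,ctrl.camera_params(n))
print(ctrl.current_t(),ctrl.current_eef_rot())
E
```

```text
pics
side {'fx': 403.3062720090704, 'fy': 403.3062720090704, 'cx': 284.17086810138744, 'cy': 203.70972812958598, 'D': array([-0.0905,  0.    ,  0.    ,  0.    ,  0.    ]), 'pose': array([[ 0.77  ,  0.385 , -0.5089, -0.0486],
       [-0.6377,  0.4931, -0.5918, -0.7224],
       [ 0.0231,  0.7802,  0.6252,  0.8409],
       [ 0.    ,  0.    ,  0.    ,  1.    ]])}
top {'fx': 501.207643048958, 'fy': 501.207643048958, 'cx': 279.8856090979564, 'cy': 206.92983757104884, 'D': array([-0.0341,  0.    ,  0.    ,  0.    ,  0.    ]), 'pose': array([[-0.0225,  0.9846, -0.1733,  0.373 ],
       [-0.9997, -0.0237, -0.0046,  0.0597],
       [-0.0087,  0.1731,  0.9849,  1.2788],
       [ 0.    ,  0.    ,  0.    ,  1.    ]])}
wrist {'fx': 317.2515850994759, 'fy': 317.2515850994759, 'cx': 282.2467201233478, 'cy': 213.5526407526232, 'D': array([-0.0223,  0.    ,  0.    ,  0.    ,  0.    ]), 'T_tool_cam': array([[ 1.    ,  0.0003,  0.0005,  0.0006],
       [ 0.0003,  0.2661, -0.9639, -0.2016],
       [-0.0004,  0.9639,  0.2661,  0.0759],
       [ 0.    ,  0.    ,  0.    ,  1.    ]])}
0.15 [[ 0.3717 -0.0004 -0.9284]
 [ 0.9283 -0.0008  0.3717]
 [-0.0009 -1.      0.0001]]
```

View pics/top0.png

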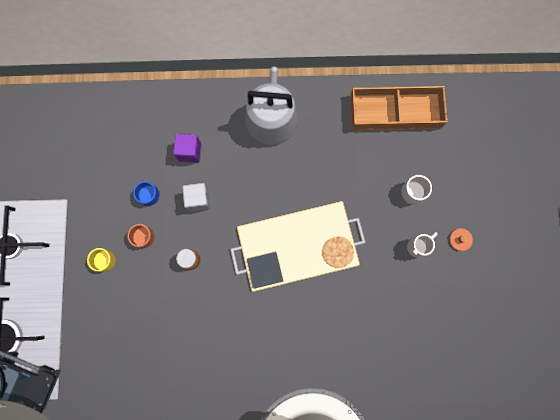

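View pics/side0.png

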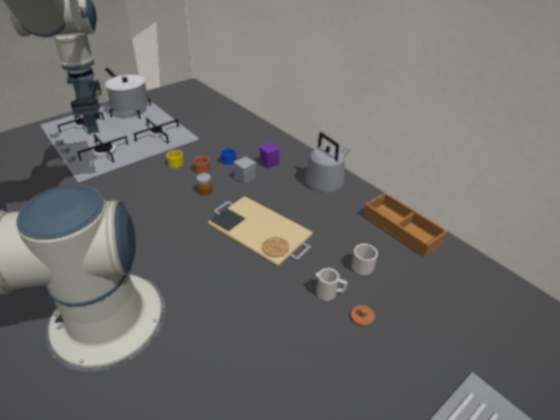

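View pics/wrist0.png

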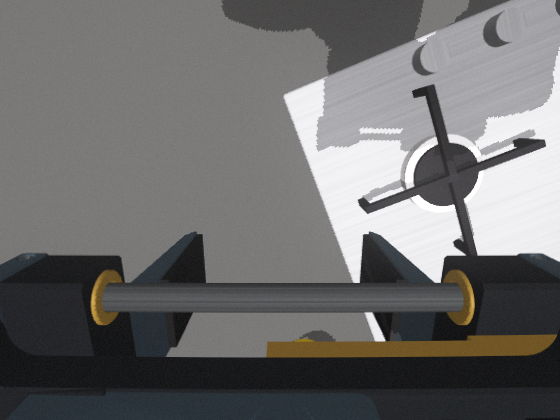

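```bash
cat > h.py <<'E'
from bench import ctrl
import cv2,numpy as np
np.set_printoptions(precision=4,suppress=True)
def campose(n):
    p=ctrl.camera_params(n)
    if n=="wrist":
        T=np.eye(4);T[:3,:3]=ctrl.current_eef_rot();T[:3,3]=ctrl.current_tool_pos()
        p["pose"]=T@p["T_tool_cam"]
    return p
def shot(n,name=None):
    p=campose(n); im=ctrl.read_camera(n)
    if name: cv2.imwrite(f"pics/{name}.png",im)
    return im,p
def K(p): return np.array([[p["fx"],0,p["cx"]],[0,p["fy"],p["cy"]],[0,0,1]])
def ray(p,uv,z):
    uv=np.atleast_2d(np.array(uv,float))
    q=cv2.undistortPoints(uv[:,None,:],K(p),p["D"])[:,0]
    d=np.c_[q[:,0],-q[:,1],-np.ones(len(q))]@p["pose"][:3,:3].T
    o=p["pose"][:3,3]
    return o+d*((z-o[2])/d[:,2])[:,None]
def proj(p,X):
    X=np.atleast_2d(X); c=(X-p["pose"][:3,3])@p["pose"][:3,:3]
    c=np.c_[c[:,0],-c[:,1],-c[:,2]]
    return cv2.projectPoints(c,np.zeros(3),np.zeros(3),K(p),p["D"])[0][:,0]
def R(jaw): # jaw direction yaw deg; tool y down
    a=np.radians(jaw); x=np.array([np.cos(a),np.sin(a),0]); y=np.array([0,0,-1.]); return np.c_[x,y,np.cross(x,y)]
E
python3 - <<'E'
from h import *
im=cv2.imread("pics/top0.png")
def crop(x,y,w,h,s,n): cv2.imwrite(f"pics/{n}.png",cv2.resize(im[y:y+h,x:x+w],None,fx=s,fy=s,interpolation=cv2.INTER_NEAREST))
crop(80,130,150,150,5*1,"c_left") if 0 else crop(80,130,150,150,4,"c_left")
crop(225,195,150,110,5,"c_board")
crop(390,160,100,110,5,"c_right")
E
```

```text
(no output)
```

View pics/c_left.png

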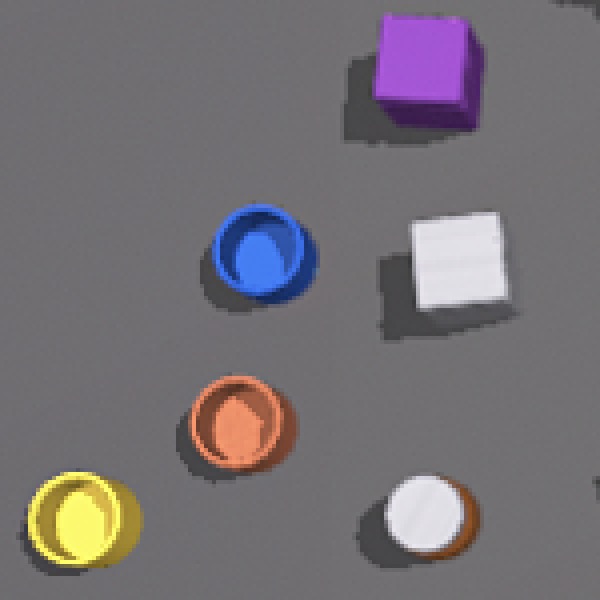

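View pics/c_board.png

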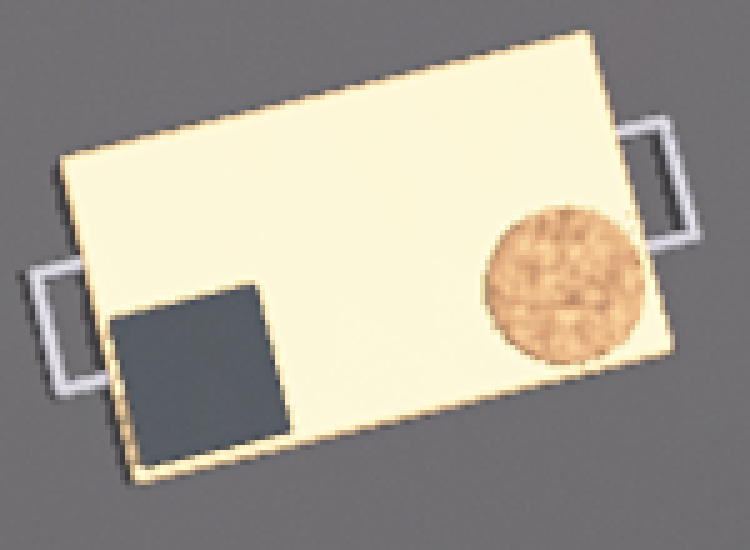

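View pics/c_right.png

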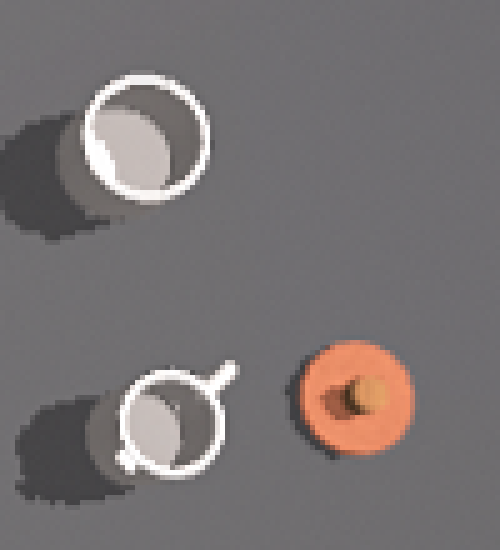

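```bash
cat > meas.py <<'E'
from h import *
def big(mask,roi):
    m=np.zeros_like(mask); x,y,w,h=roi; m[y:y+h,x:x+w]=mask[y:y+h,x:x+w]
    cs,_=cv2.findContours(m,cv2.RETR_EXTERNAL,cv2.CHAIN_APPROX_NONE)
    return max(cs,key=cv2.contourArea)
def fitcircle(P):
    A=np.c_[2*P[:,:2],np.ones(len(P))]; b=(P[:,:2]**2).sum(1)
    s=np.linalg.lstsq(A,b,rcond=None)[0]; return s[:2],np.sqrt(s[2]+s[0]**2+s[1]**2)
E
python3 - <<'E'
from meas import *
im=cv2.imread("pics/top0.png"); p=ctrl.camera_params("top")
hsv=cv2.cvtColor(im,cv2.COLOR_BGR2HSV)
for n,(u,v) in dict(caddy=(195,190),slate=(265,270),cork=(340,252),board=(300,230),cuprim=(407,188),jugrim=(434,247),lid=(455,245),pot=(129,236),bg=(250,180),jar=(184,258),cupin=(424,188)).items(): print(n,hsv[v,u],im[v,u])
E
```

```text
caddy [129   8 232] [232 225 227]
slate [104  28  99] [99 94 88]
cork [ 14 109 229] [131 178 229]
board [ 26  37 252] [215 247 252]
cuprim [  0   0 255] [255 255 255]
jugrim [150   2 253] [253 251 253]
lid [  9 142 236] [105 144 236]
pot [  8 143 107] [ 47  63 107]
bg [135   9 116] [116 112 114]
jar [130   7 225] [225 219 221]
cupin [  4  17 106] [ 99 100 106]
```

```bash
python3 - <<'E'
from meas import *
im=cv2.imread("pics/top0.png"); p=ctrl.camera_params("top")
hsv=cv2.cvtColor(im,cv2.COLOR_BGR2HSV); H,S,V=cv2.split(hsv)
def rect(m,roi,z,n):
    c=big((m*255).astype(np.uint8),roi)[:,0]; P=ray(p,c,z)[:,:2]
    r=cv2.minAreaRect((P*1000).astype(np.float32)); print(n,np.array(r[0]),np.array(r[1]),r[2])
def circ(m,roi,z,n):
    c=cv2.convexHull(big((m*255).astype(np.uint8),roi))[:,0]; P=ray(p,c,z)[:,:2]; print(n,*fitcircle(P*1000))
rect((S>20)&(V>150),(230,195,140,110),.014,"board")
rect((abs(H.astype(int)-104)<8)&(S>18)&(V<130),(235,245,60,50),.020,"slate")
circ((S>80)&(V>100)&(H<22),(315,228,50,50),.020,"cork")
rect((V>195)&(S<20),(178,178,40,40),.070,"caddy")
circ((V>190)&(S<30),(400,170,40,40),.062,"cup")
# jug: rim only w/o handle -> open
m=((V>190)&(S<30)).astype(np.uint8)*255
c=big(m,(405,225,40,40)); P=ray(p,c[:,0],.068)[:,:2]*1000
print("jug raw",*fitcircle(P))
ctr,r=fitcircle(P)
for _ in range(10):
    d=np.linalg.norm(P-ctr,axis=1); k=abs(d-r)<2.0 if _>2 else abs(d-np.median(d))<4; ctr,r=fitcircle(P[k])
print("jug",ctr,r,k.sum()); far=P[np.linalg.norm(P-ctr,axis=1)>r+10]; dd=far.mean(0)-ctr; print("handle dir",np.degrees(np.arctan2(dd[1],dd[0])),np.linalg.norm(far-ctr,axis=1).max())
far=P[(np.linalg.norm(P-ctr,axis=1)>r+3)&((P-ctr)@dd<0)];dd=far.mean(0)-ctr;print("lip dir",np.degrees(np.arctan2(dd[1],dd[0])))
circ((S>60)&(V>130)&(H<14),(445,225,35,30),.010,"lid")
pm=(V>130)&(S>60)&(H<20); circ(pm,(125,222,35,30),.042,"pot(bright)")
pm=(V>85)&(S>60)&(H<20); circ(pm,(125,222,35,30),.042,"pot(all)")
circ((V>190)&(S<20),(175,245,30,30),.060,"jar")
circ((S>100),(130,180,30,30),.042,"blue")
circ((S>100),(85,245,35,30),.042,"yellow")
rect((S>100),(170,130,35,35),.070,"purple")
print(p["pose"][:3,3])
E
```

```text
board [495.8418  23.078 ] [171.0408 280.5995] 12.368597030639648
slate [436.2631 107.4133] [73.8608 73.7439] 12.278799057006836
cork [477.06   -76.6899] 39.55201962161487
caddy [621.7682 276.1297] [52.6436 52.8163] 5.3077168464660645
cup [ 629.1065 -280.6084] 31.755256002788265
jug raw [ 487.9261 -283.6187] 27.172751388420316
jug [ 486.0117 -281.4451] 24.82302205572979 56
handle dir -48.970313180940565 42.84642260730345
lip dir 128.0808274428145
lid [ 501.9774 -393.5188] 29.206095490128835
pot(bright) [528.1731 419.3663] 29.259515016169466
pot(all) [525.7529 414.7478] 32.56339870428969
jar [467.3348 297.5648] 21.978571901643747
blue [635.1498 404.4238] 32.638624689972616
yellow [467.9746 512.6178] 33.29066307365988
purple [742.9276 296.2336] [67.8275 70.3413] 88.43051147460938
[0.373  0.0597 1.2788]
```

```bash
python3 - <<'E'
from meas import *
t=ctrl.current_t()
ctrl.goto([.622,.276,.22],R(95.3))
print(ctrl.current_t()-t,ctrl.current_tool_pos(),ctrl.current_q())
im,p=shot("wrist","w_caddy")
np.save("p.npy",p["pose"])
hsv=cv2.cvtColor(im,cv2.COLOR_BGR2HSV); H,S,V=cv2.split(hsv)
print(proj(p,[.622,.276,.07]))
E
```

```text
1.8 [0.6215 0.2768 0.22  ] [ 18.9782  31.277   65.4553   0.0116  83.2786 -76.3626]
[[280.7563 195.6705]]
```

View pics/w_caddy.png

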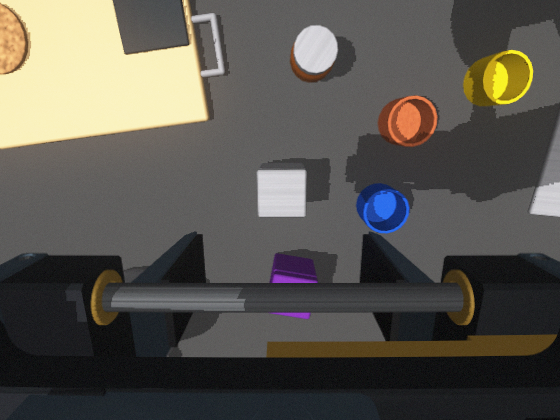

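```bash
python3 - <<'E'
from meas import *
p=campose("wrist"); im=cv2.imread("pics/w_caddy.png")
hsv=cv2.cvtColor(im,cv2.COLOR_BGR2HSV); H,S,V=cv2.split(hsv)
def rect(m,roi,z,n):
    c=big((m*255).astype(np.uint8),roi)[:,0]; P=ray(p,c,z)[:,:2]
    r=cv2.minAreaRect((P*1000).astype(np.float32)); print(n,np.array(r[0]),np.array(r[1]),r[2])
def circ(m,roi,z,n):
    c=cv2.convexHull(big((m*255).astype(np.uint8),roi))[:,0]; P=ray(p,c,z)[:,:2]; print(n,*fitcircle(P*1000))
rect((V>160)&(S<25),(245,155,80,80),.070,"caddy")
circ((V>100)&(S>60)&(H<20),(370,85,75,70),.042,"potall")
circ((V>190)&(S<30),(280,15,75,70),.06,"jarcap")
print(ctrl.current_tool_pos(),ctrl.current_tool_pos())
E
```

```text
caddy [619.3922 276.1128] [52.9866 53.4757] 5.325710296630859
potall [526.719  413.7419] 32.19389112857944
jarcap [465.406  297.6359] 22.12154587666116
[0.6214 0.2769 0.2199] [0.6214 0.2769 0.2199]
```

```bash
cat >> meas.py <<'E'
W=.091
def pick(x,y,jaw,ztcp,op=1.0,zup=.18):
    ctrl.command_gripper(op)
    ctrl.move_l([x,y,ztcp+.03],vel=.25,ori=R(jaw))
    c=ctrl.move_l([x,y,ztcp],vel=.08,contact_N=12)
    ctrl.command_gripper(0.0); ctrl.sleep(.2)
    print("contact",c,"width",ctrl.current_grip_width()*W*1000,"pos",ctrl.current_tool_pos(),"F",ctrl.current_contact_force())
    ctrl.move_l([x,y,zup],vel=.2)
    print("lifted width",ctrl.current_grip_width()*W*1000,"F",ctrl.current_contact_force(),"t",ctrl.current_t())
def place(x,y,jaw,ztcp,zup=.18,vel=.3):
    ctrl.move_l([x,y,zup],vel=vel,ori=R(jaw))
    ctrl.move_l([x,y,ztcp+.012],vel=.15)
    c=ctrl.move_l([x,y,ztcp-.004],vel=.03,contact_N=4)
    print("contact",c,ctrl.current_tool_pos(),ctrl.current_contact_force(),"t",ctrl.current_t())
    return c
def release(op,x,y,zup=.18):
    ctrl.command_gripper(op); ctrl.sleep(.1)
    print("open",ctrl.current_grip_width()*W*1000)
    q=ctrl.current_tool_pos()
    ctrl.move_l([q[0],q[1],zup],vel=.2); print("t",ctrl.current_t())
E
python3 - <<'E'
from meas import *
pick(.6207,.2762,95.3,.021)
im,p=shot("wrist","w_caddy2")
E
```

```text
contact False width 55.4682978495817 pos [0.6208 0.2762 0.0211] F [-0.3463  0.4781  3.13  ]
lifted width 55.354898882668834 F [-0.1608 -0.1634 -1.4359] t 5.3417
```

View pics/w_caddy2.png

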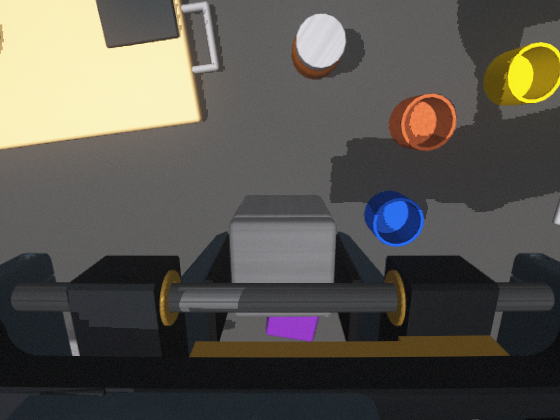

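```bash
python3 - <<'E'
from meas import *
p=campose("wrist")
Rt=ctrl.current_eef_rot(); tp=ctrl.current_tool_pos()
for uv,z in (((283,220),.229),((283,196),.159)): print((ray(p,uv,z)[0]-tp)@Rt)
ctrl.move_l([.58,.04,.2],vel=.3,ori=R(102.4))
im,p=shot("wrist","w_board")
hsv=cv2.cvtColor(im,cv2.COLOR_BGR2HSV); H,S,V=cv2.split(hsv)
E
```

```text
[ 0.0012 -0.0506  0.0305]
[0.0013 0.0194 0.0275]
```

View pics/w_board.png

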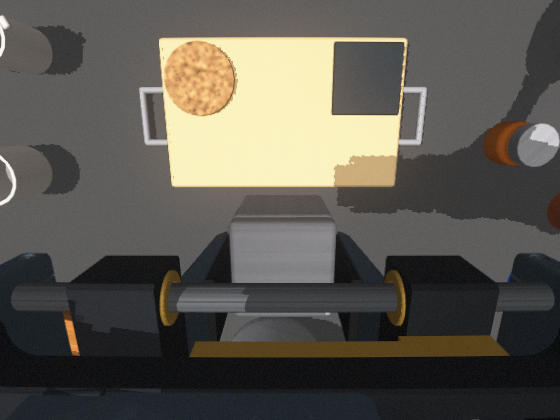

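```bash
python3 - <<'E'
from meas import *
p=campose("wrist"); im=cv2.imread("pics/w_board.png")
hsv=cv2.cvtColor(im,cv2.COLOR_BGR2HSV); H,S,V=cv2.split(hsv)
def rect(m,roi,z,n):
    c=big((m*255).astype(np.uint8),roi)[:,0]; P=ray(p,c,z)[:,:2]
    r=cv2.minAreaRect((P*1000).astype(np.float32)); print(n,np.array(r[0]),np.array(r[1]),r[2]); return r
rect((S>20)&(V>90),(155,30,260,160),.014,"board")
rect((V<100),(325,36,79,84),.02,"slate")
c=cv2.convexHull(big(((S>90)&(V>100)&(H<22)).astype(np.uint8)*255,(150,30,100,100)))[:,0]; print("cork",*fitcircle(ray(p,c,.02)[:,:2]*1000))
print(im[80,360],im[120,360],hsv[80,360],hsv[120,360],hsv[175,350])
E
```

```text
board [492.905   22.3807] [178.1065 311.4099] 12.336503028869629
slate [435.4265 107.5804] [75.6992 76.5824] 12.695775985717773
cork [475.6718 -75.0523] 40.46444855338975
[81 83 83] [193 242 251] [30  6 83] [ 25  59 251] [ 18 102 203]
```

```bash
python3 - <<'E'
from meas import *
place(.4357,.1081,102.4,.041)
release(.85,0,0)
shot("top","t_caddy")
im,p=shot("wrist","w_caddy3")
im=cv2.imread("pics/t_caddy.png");cv2.imwrite("pics/t_caddy_c.png",cv2.resize(im[190:310,220:380],None,fx=5,fy=5,interpolation=cv2.INTER_NEAREST))
E
```

```text
contact True [0.4358 0.108  0.0405] [ 0.1564  0.4461 -1.1873] t 8.5167
open 77.48536965033234
t 9.9917
```

View pics/w_caddy3.png

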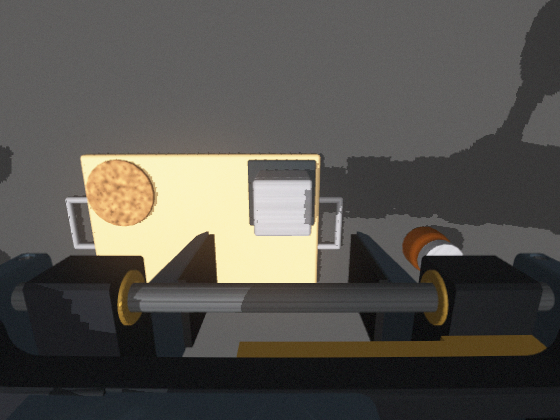

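```bash
python3 - <<'E'
from meas import *
ctrl.command_gripper(1.0)
ctrl.goto([.60,-.2806,.22],R(90))
im,p=shot("wrist","w_cup"); print(proj(p,[[.629,-.2806,.062],[.486,-.2814,.068],[.502,-.3935,.01]]),ctrl.current_t())
E
```

```text
[[280.3747 217.9095]
 [279.4874  88.1889]
 [189.276  107.5108]] 12.1333
```

View pics/w_cup.png

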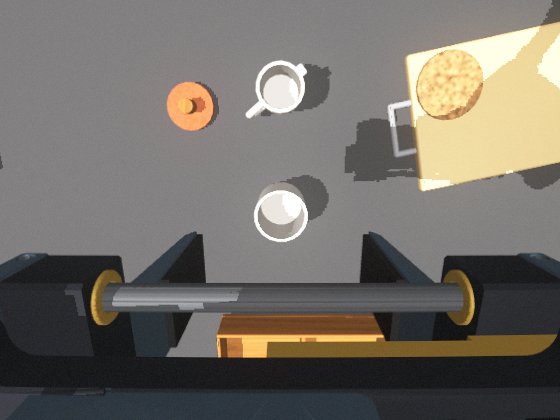

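```bash
python3 - <<'E'
from meas import *
p=campose("wrist"); im=cv2.imread("pics/w_cup.png")
hsv=cv2.cvtColor(im,cv2.COLOR_BGR2HSV); H,S,V=cv2.split(hsv)
def rim(roi,z,thr=215):
    m=((V>thr)&(S<40)).astype(np.uint8)*255
    P=ray(p,big(m,roi)[:,0],z)[:,:2]*1000
    ctr,r=fitcircle(P)
    for i in range(12):
        d=np.linalg.norm(P-ctr,axis=1); k=abs(d-np.median(d))<(4 if i<4 else 2); ctr,r=fitcircle(P[k])
    return ctr,r,k.sum(),len(P)
for t in (200,230,245):print("cup",rim((245,180,70,65),.062,t)); print("jug",rim((240,55,75,70),.068,t))
c=cv2.convexHull(big(((S>100)&(V>60)&(H<20)).astype(np.uint8)*255,(160,75,60,60)))[:,0]; print("lid",*fitcircle(ray(p,c,.01)[:,:2]*1000))
E
```

```text
cup (array([ 626.922 , -280.4925]), np.float64(31.296611323959482), np.int64(148), 148)
jug (array([ 484.7194, -281.0591]), np.float64(25.35175395948533), np.int64(132), 181)
cup (array([ 627.0496, -280.3482]), np.float64(30.95240534384506), np.int64(148), 148)
jug (array([ 484.744 , -281.0691]), np.float64(25.113318616436278), np.int64(131), 177)
cup (array([ 626.8668, -280.3215]), np.float64(30.67849325247262), np.int64(147), 147)
jug (array([ 484.6533, -280.9899]), np.float64(24.95191369014663), np.int64(134), 177)
lid [ 500.5781 -392.562 ] 28.90195562291633
```

```bash
python3 - <<'E'
from meas import *
pick(.628,-.2805,90,.019)
place(.4767,-.0767,102.4,.039)
release(.92,0,0,.2)
shot("wrist","w_cup3")
# step back to see
im,p=shot("top","t_cup")
cv2.imwrite("pics/t_cup_c.png",cv2.resize(im[190:310,220:380],None,fx=5,fy=5,interpolation=cv2.INTER_NEAREST))
E
```

```text
contact False width 62.90162342671832 pos [ 0.6282 -0.2806  0.0193] F [-0.371  -0.8358  4.7433]
lifted width 62.83368950054681 F [-1.149  -0.0329 -1.5649] t 15.425
contact True [ 0.477  -0.0768  0.0387] [ 0.3196 -0.3845  1.7318] t 17.875
open 83.93745839696616
t 19.45
```

View pics/w_cup3.png

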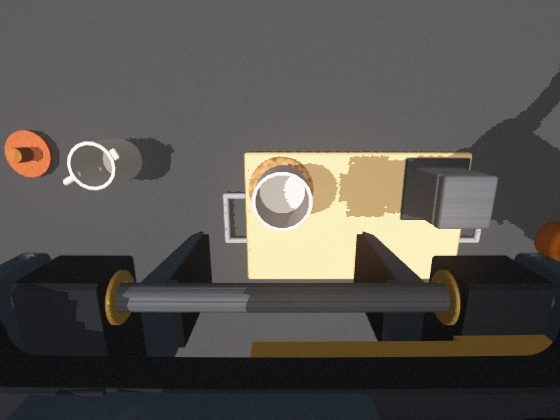

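```bash
python3 - <<'E'
from meas import *
ctrl.command_gripper(1.0)
ctrl.move_l([.5,.25,.22],vel=.35,ori=R(60))
a=np.radians(50); z=np.array([-np.sin(a),np.cos(a)])
h=np.array([.528,.419])-.03*z
ctrl.goto([*h,.20],R(50))
im,p=shot("wrist","w_pot"); print(proj(p,[[.528,.4193,.042],[.635,.404,.042]]),ctrl.current_t())
E
```

```text
[[282.8134 167.6409]
 [330.0501 243.8783]] 21.9583
```

View pics/w_pot.png

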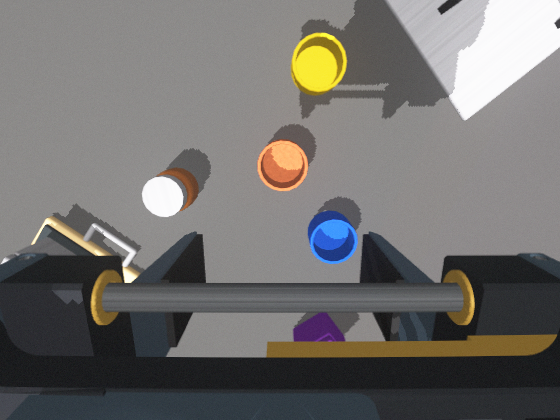

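View pics/t_cup_c.png

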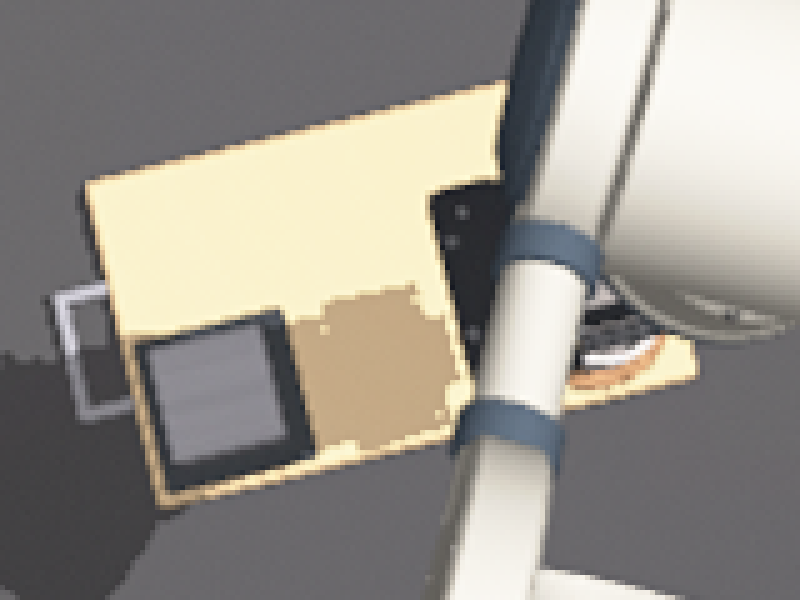

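```bash
python3 - <<'E'
from meas import *
p=campose("wrist"); im=cv2.imread("pics/w_pot.png")
hsv=cv2.cvtColor(im,cv2.COLOR_BGR2HSV); H,S,V=cv2.split(hsv)
for v in (60,100,170):
    c=cv2.convexHull(big(((S>100)&(V>v)&(H<20)).astype(np.uint8)*255,(250,130,65,65)))[:,0]; print("pot",*fitcircle(ray(p,c,.042)[:,:2]*1000))
im,p=shot("top","t2")
hsv=cv2.cvtColor(im,cv2.COLOR_BGR2HSV); H,S,V=cv2.split(hsv)
cv2.imwrite("pics/t2_c.png",cv2.resize(im[190:310,220:380],None,fx=5,fy=5,interpolation=cv2.INTER_NEAREST))
c=big(((V>140)&(S<22)).astype(np.uint8)*255,(246,248,40,45))[:,0]
r=cv2.minAreaRect((ray(p,c,.09)[:,:2]*1000).astype(np.float32)); print("caddy",r)
c=cv2.convexHull(big(((V>235)&(S<25)).astype(np.uint8)*255,(315,225,50,50)))[:,0]; print("cup",*fitcircle(ray(p,c,.082)[:,:2]*1000))
E
```

```text
pot [525.9117 420.0237] 28.96430291340279
pot [525.9117 420.0237] 28.96430291340279
pot [526.2189 419.6017] 28.655805095700586
caddy ((437.0217590332031, 108.28211975097656), (54.78904724121094, 55.74674987792969), 12.642370223999023)
cup [477.4742 -75.9363] 29.936406407360934
```

View pics/t2_c.png

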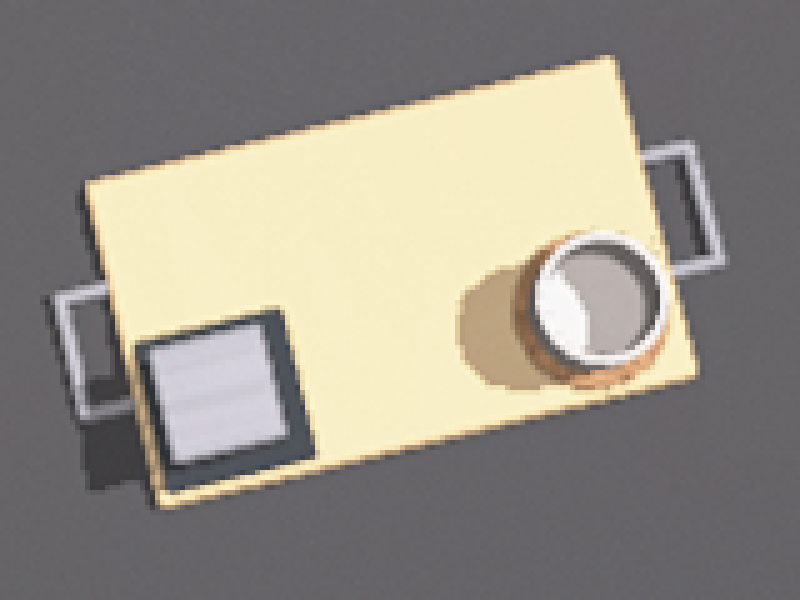

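```bash
python3 - <<'E'
from meas import *
pick(.5271,.4197,50,.008)
place(.4562,.0157,12.4,.022)
release(.85,0,0,.2)
print(ctrl.current_q())
shot("wrist","w_pot3")
im,p=shot("top","t3")
E
```

```text
contact False width 55.1416203821994 pos [0.5271 0.4197 0.0081] F [-1.3371 -0.3565  3.3468]
lifted width 54.83295838054269 F [ 0.6597 -0.1716 -1.7548] t 25.425
contact True [0.4564 0.0157 0.0214] [-0.7359  1.0454 -1.9809] t 28.5083
open 77.17455795177871
t 30.1833
[ -5.531   13.5611  98.3897  -0.0008  68.1169 -17.9343]
```

View pics/w_pot3.png

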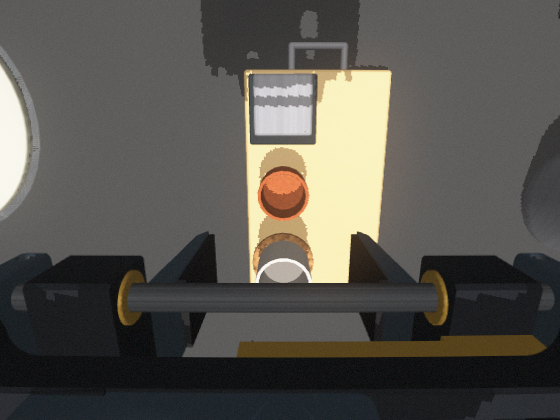

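```bash
python3 - <<'E'
from meas import *
ctrl.command_gripper(.6)
ctrl.move_l([.5,-.25,.2],vel=.35)
h=np.array([.501,-.393])-.03*R(12.4)[:2,2]
ctrl.move_l([*h,.17],vel=.3)
im,p=shot("wrist","w_lid"); print(proj(p,[[.5012,-.3931,.01],[.5012,-.3931,.03]]),ctrl.current_t())
hsv=cv2.cvtColor(im,cv2.COLOR_BGR2HSV); H,S,V=cv2.split(hsv)
u,v=proj(p,[.5012,-.3931,.01])[0].astype(int)
for t in (50,100):
    c=cv2.convexHull(big(((S>100)&(V>t)&(H<20)).astype(np.uint8)*255,(u-50,v-50,100,100)))[:,0]; print("lid",*fitcircle(ray(p,c,.01)[:,:2]*1000))
E
```

```text
[[282.5646 168.964 ]
 [282.5703 171.3836]] 32.525
lid [ 500.3737 -392.7017] 28.730360221854333
lid [ 500.3737 -392.7017] 28.730360221854333
```

View pics/w_lid.png

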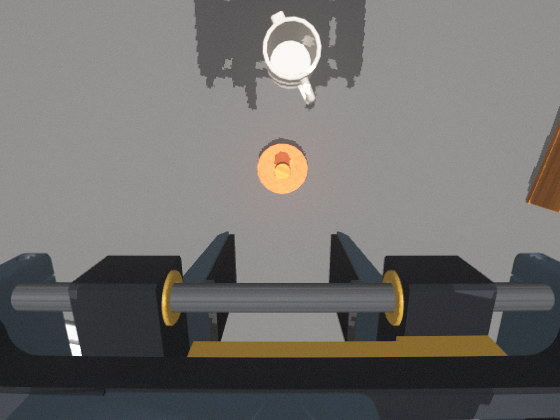

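```bash
python3 - <<'E'
from meas import *
pick(.5009,-.393,12.4,.013,op=.6)
im,p=shot("top","t4"); shot("wrist","w_lid2")
hsv=cv2.cvtColor(im,cv2.COLOR_BGR2HSV); H,S,V=cv2.split(hsv)
cv2.imwrite("pics/t4_c.png",cv2.resize(im[190:310,220:380],None,fx=5,fy=5,interpolation=cv2.INTER_NEAREST))
for t in (130,110):
  c=cv2.convexHull(big(((S>105)&(V>t)&(H<14)).astype(np.uint8)*255,(284,240,38,38)))[:,0]; print("pot",*fitcircle(ray(p,c,.056)[:,:2]*1000))
# wrist view from placing
q=ctrl.camera_params("wrist");T=np.eye(4);T[:3,:3]=R(12.4);T[:3,3]=[.4564,.0157,.2];q["pose"]=T@q["T_tool_cam"]
im=cv2.imread("pics/w_pot3.png");hsv=cv2.cvtColor(im,cv2.COLOR_BGR2HSV); H,S,V=cv2.split(hsv)
c=cv2.convexHull(big(((S>130)&(H<14)).astype(np.uint8)*255,(250,160,65,65)))[:,0];print("wpot",*fitcircle(ray(q,c,.056)[:,:2]*1000))
E
```

```text
contact False width 0.2394297582035311 pos [ 0.5009 -0.393   0.013 ] F [-0.6216  0.4866  0.8262]
lifted width 0.31242298011412606 F [-0.483   0.8469  0.1893] t 36.0333
pot [456.4371  16.4618] 28.734123208301565
pot [456.3826  16.501 ] 28.774655839635113
wpot [455.7181  18.7279] 29.58367254794114
```

View pics/t4_c.png

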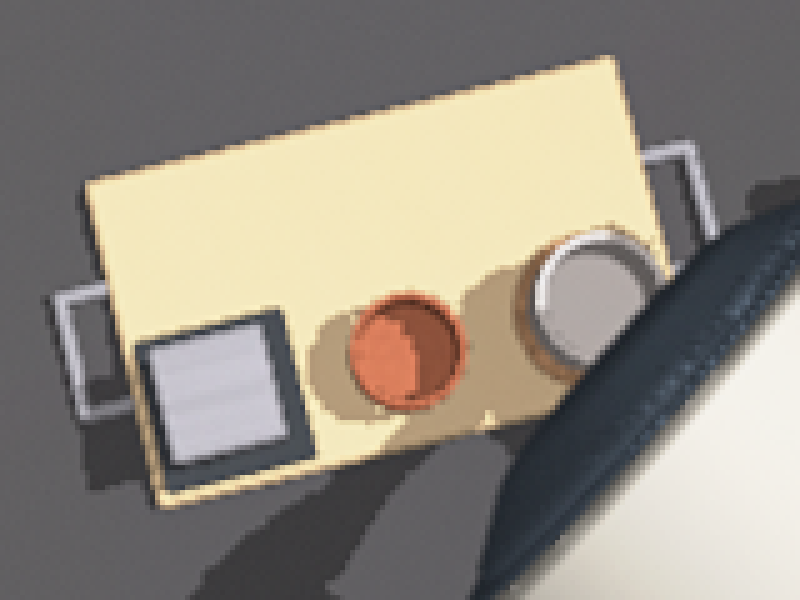

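View pics/w_lid2.png

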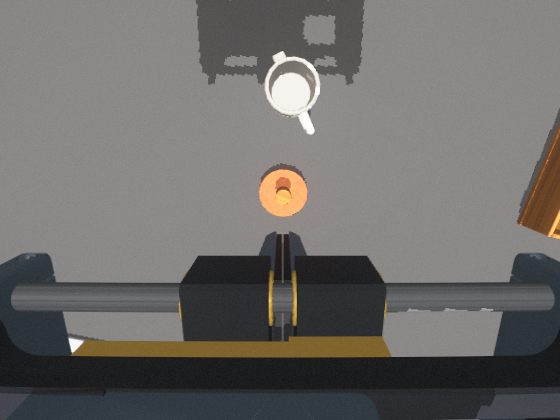

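```bash
python3 - <<'E'
from meas import *
im,p=shot("wrist"); print(ctrl.current_tool_pos())
hsv=cv2.cvtColor(im,cv2.COLOR_BGR2HSV); H,S,V=cv2.split(hsv)
c=cv2.convexHull(big(((S>100)&(V>80)&(H<20)).astype(np.uint8)*255,(250,150,70,75)))[:,0]; print("lid",*fitcircle(ray(p,c,.01)[:,:2]*1000), proj(p,[.5009,-.393,.01]))
cv2.imwrite("pics/lidc.png",cv2.resize(im[150:280,220:350],None,fx=4,fy=4,interpolation=cv2.INTER_NEAREST))
im,p=shot("side");  u,v=proj(p,[.5009,-.393,.01])[0].astype(int); print(u,v)
cv2.imwrite("pics/lids.png",cv2.resize(im[v-60:v+40,u-60:u+60],None,fx=5,fy=5,interpolation=cv2.INTER_NEAREST))
E
```

```text
[ 0.5004 -0.3926  0.1787]
lid [ 500.3356 -392.7945] 28.81719805957665 [[283.1722 193.0388]]
362 313
```

View pics/lidc.png

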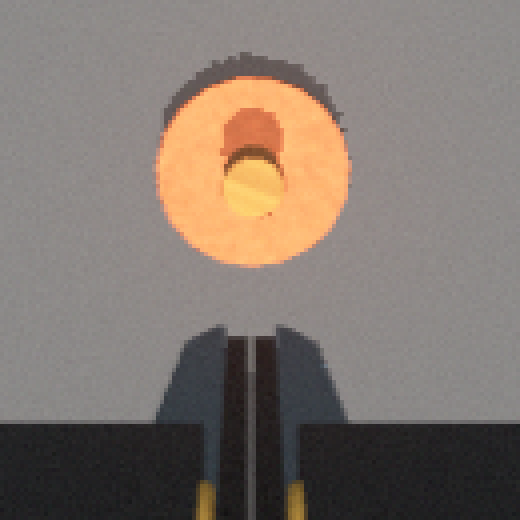

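View pics/lids.png

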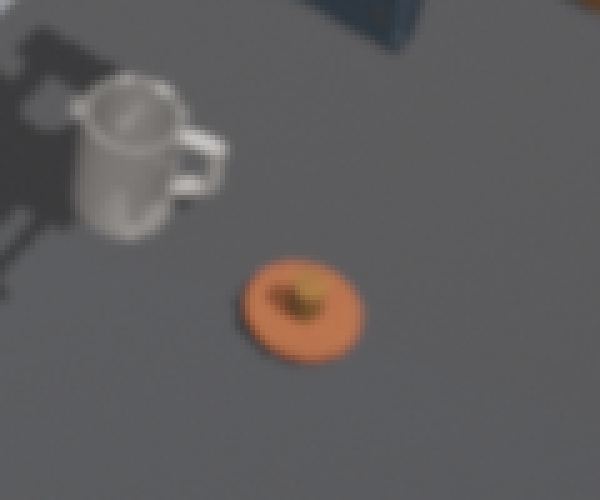

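```bash
python3 - <<'E'
from meas import *
ctrl.command_gripper(.6)
ctrl.move_l([.5008,-.3929,.05],vel=.25)
ctrl.move_l([.5008,-.3929,.013],vel=.08,contact_N=12)
print(ctrl.current_tool_pos(),ctrl.current_grip_width())
a,_=shot("wrist")
ctrl.command_gripper(.25); print(ctrl.current_grip_width(),ctrl.current_contact_force())
b,_=shot("wrist")
cv2.imwrite("pics/lg.png",np.hstack([cv2.resize(x[200:360,180:380],None,fx=2,fy=2) for x in (a,b)]))
s,p=shot("side");  u,v=proj(p,[.5009,-.393,.01])[0].astype(int)
cv2.imwrite("pics/lgs.png",cv2.resize(s[v-60:v+40,u-60:u+60],None,fx=5,fy=5,interpolation=cv2.INTER_NEAREST))
E
```

```text
[ 0.5008 -0.3929  0.0128] 0.6007448552324128
0.24998011778559032 [ 0.4033  0.2237 -0.4237]
```

View pics/lg.png

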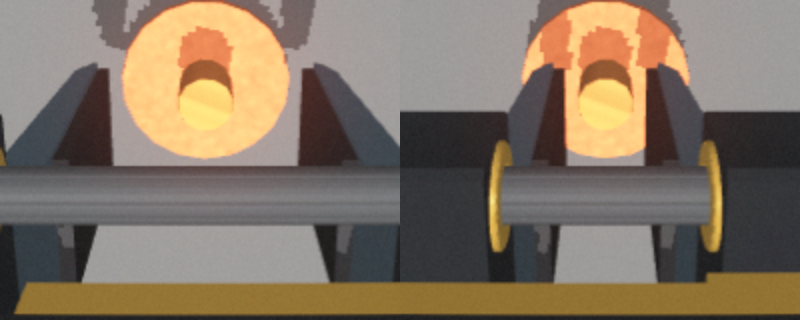

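View pics/lgs.png

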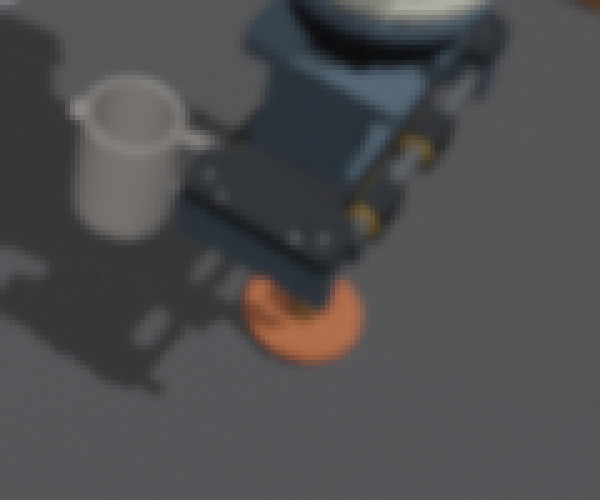

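```bash
python3 - <<'E'
from meas import *
for o in (.21,.18,.15):
    ctrl.command_gripper(o); print(o,ctrl.current_grip_width()*91,ctrl.current_contact_force(),ctrl.current_tool_pos())
b,_=shot("wrist"); cv2.imwrite("pics/lg2.png",cv2.resize(b[200:360,180:380],None,fx=3,fy=3))
E
```

```text
0.21 19.11084356390341 [-0.2022  0.1177 -0.1253] [ 0.5008 -0.3929  0.013 ]
0.18 16.32270776565928 [-0.3614 -0.3496  0.2835] [ 0.5008 -0.393   0.013 ]
0.15 13.81224302913605 [ 0.5458 -0.0114 -0.8011] [ 0.5008 -0.3929  0.013 ]
```

View pics/lg2.png

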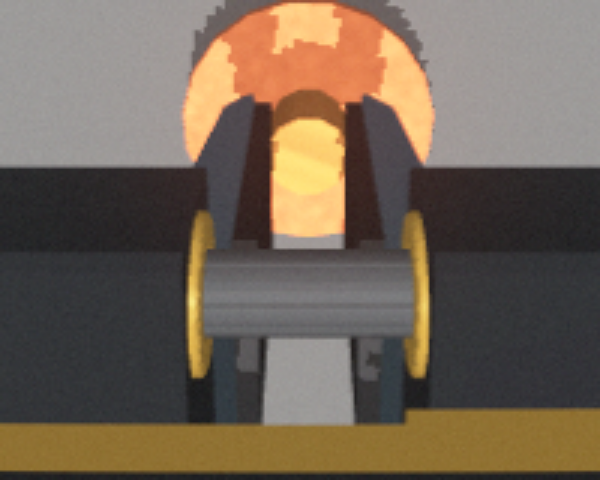

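```bash
python3 - <<'E'
from meas import *
ctrl.command_gripper(.3)
c=ctrl.move_l([.5008,-.3929,.006],vel=.01,contact_N=3); print(c,ctrl.current_tool_pos(),ctrl.current_contact_force())
for o in (.21,.18,.15):
    ctrl.command_gripper(o); print(o,ctrl.current_grip_width()*91,ctrl.current_contact_force(),ctrl.current_tool_pos())
b,_=shot("wrist"); cv2.imwrite("pics/lg3.png",cv2.resize(b[200:360,180:380],None,fx=3,fy=3)); print(ctrl.current_t())
E
```

```text
False [ 0.5008 -0.393   0.006 ] [0.0907 0.5197 0.1356]
0.21 18.820848928795 [ 0.0497 -0.5462 -1.1087] [ 0.5008 -0.3929  0.006 ]
0.18 16.73211340046292 [-0.4336 -0.019   0.4086] [ 0.5008 -0.3929  0.006 ]
0.15 13.666306256022008 [-0.8102  0.2888 -0.8086] [ 0.5008 -0.3929  0.006 ]
42.3417
```

View pics/lg3.png

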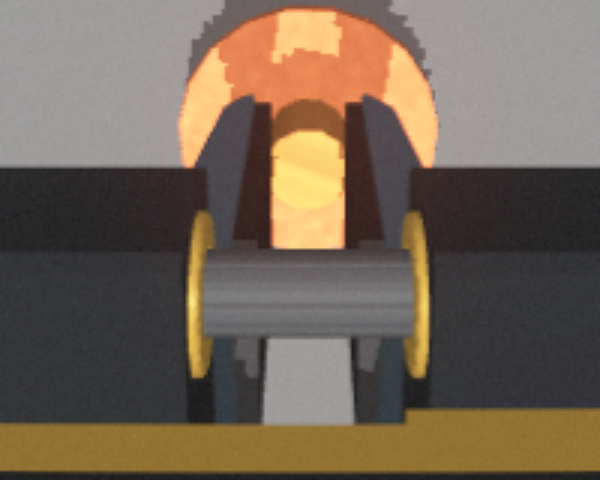

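```bash
python3 - <<'E'
from meas import *
ctrl.command_gripper(.3)
c=ctrl.move_l([.5008,-.3929,.002],vel=.01,contact_N=3); print(c,ctrl.current_tool_pos(),ctrl.current_contact_force())
p=campose("wrist"); t=ctrl.current_tool_pos(); print(proj(p,[t,t+[0,0,.019],t+[0,0,.010]]))
for o in (.21,.18,.15):
    ctrl.command_gripper(o); print(o,ctrl.current_grip_width()*91,ctrl.current_contact_force(),ctrl.current_tool_pos())
b,_=shot("wrist","lg4f"); cv2.imwrite("pics/lg4.png",cv2.resize(b[200:360,180:380],None,fx=3,fy=3)); print(ctrl.current_t())
E
```

```text
False [ 0.5008 -0.3929  0.0019] [-0.2248  0.3244 -1.0427]
[[282.729  242.5384]
 [282.7515 253.4211]
 [282.7403 248.0244]]
0.21 19.271163341437152 [ 0.2864 -0.6609 -0.134 ] [ 0.5008 -0.3929  0.002 ]
0.18 16.27430793337184 [ 0.8102 -1.0013 -0.5589] [ 0.5008 -0.3929  0.002 ]
0.15 14.139231034746556 [ 0.1212 -0.2273  0.4671] [ 0.5008 -0.3929  0.002 ]
44.2583
```

View pics/lg4.png

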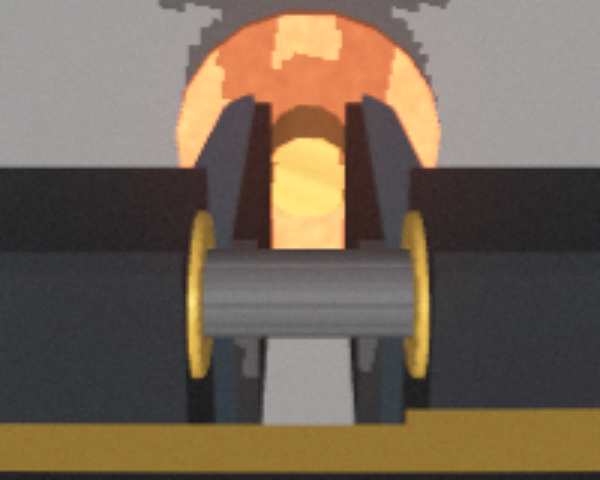

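```bash
python3 - <<'E'
from meas import *
s,p=shot("side");  u,v=proj(p,[.5009,-.393,.01])[0].astype(int)
s=cv2.resize(s[v-50:v+30,u-50:u+50],None,fx=7,fy=7,interpolation=cv2.INTER_CUBIC)
t=ctrl.current_tool_pos()
ax=R(12.4)
for zz,col in ((0,(0,255,0)),(.019,(0,255,255)),(.030,(255,0,255))):
    for sx in (-1,1):
        X=t+ax[:,0]*.0135/2*sx*1+np.array([0,0,zz])-ax[:,2]*.016
        q=(proj(p,X)[0]-[u-50,v-50])*7; cv2.circle(s,tuple(int(k) for k in q),3,col,-1)
cv2.imwrite("pics/lgs2.png",s)
E
```

```text
(no output)
```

View pics/lgs2.png

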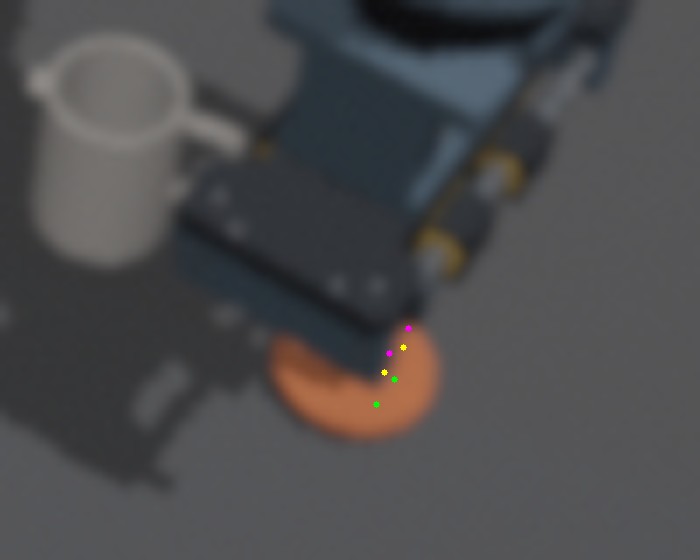

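```bash
python3 - <<'E'
from meas import *
ctrl.command_gripper(.4)
ctrl.move_l([.5007,-.3929,.06],vel=.2)
ctrl.move_l([.5007,-.3929,.04],vel=.2,ori=R(45))
ctrl.command_gripper(.3)
ctrl.move_l([.5007,-.3929,.004],vel=.15)
c=ctrl.move_l([.5007,-.3929,-.016],vel=.012,contact_N=2.5); print(c,ctrl.current_tool_pos(),ctrl.current_contact_force(),ctrl.current_t())
shot("wrist","w_l5")
s,p=shot("side");  u,v=proj(p,[.5009,-.393,.01])[0].astype(int)
cv2.imwrite("pics/lgs5.png",cv2.resize(s[v-60:v+30,u-60:u+60],None,fx=6,fy=6,interpolation=cv2.INTER_CUBIC))
E
```

```text
False [ 0.5007 -0.3929 -0.0159] [-0.0236  1.0571 -0.093 ] 48.5833
```

View pics/w_l5.png

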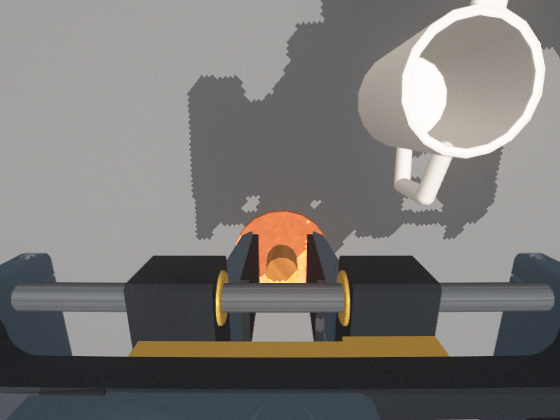

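View pics/lgs5.png

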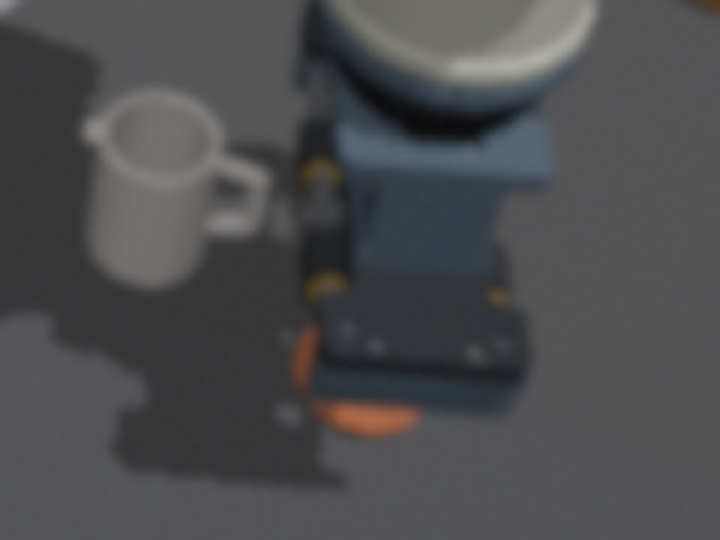

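```bash
python3 - <<'E'
from meas import *
for o in (.22,.18,.14):
    ctrl.command_gripper(o); print(o,ctrl.current_grip_width()*91,ctrl.current_contact_force())
s,_=shot("wrist","w_l6")
E
```

```text
0.22 20.001875664094516 [-0.2453 -0.4787  0.2091]
0.18 16.90287218209414 [0.0637 0.3397 0.3898]
0.14 16.660044149610407 [0.4358 0.5801 0.6836]
```

View pics/w_l6.png

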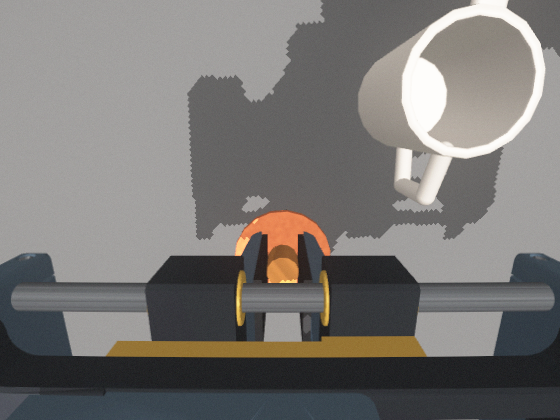

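```bash
python3 - <<'E'
from meas import *
ctrl.command_gripper(.24)
c=ctrl.move_l([.5007,-.3929,-.026],vel=.012,contact_N=2.5); print(c,ctrl.current_tool_pos(),ctrl.current_contact_force(),ctrl.current_t())
z=ctrl.current_tool_pos()[2]
if c: ctrl.move_l([.5007,-.3929,z+.0015],vel=.02); z+=.0015
ctrl.command_gripper(0); ctrl.sleep(.2)
print(ctrl.current_grip_width()*91,ctrl.current_contact_force(),ctrl.current_tool_pos())
ctrl.move_l([.5007,-.3929,.05],vel=.1)
print(ctrl.current_grip_width()*91,ctrl.current_contact_force(),ctrl.current_tool_pos())
ctrl.move_l([.5007,-.3929,.18],vel=.2)
shot("wrist","w_l7"); print(z,ctrl.current_grip_width()*91,ctrl.current_contact_force())
E
```

```text
True [ 0.5007 -0.3929 -0.0216] [-0.5662  0.9155  9.0463] 50.4083
16.942122182395494 [-0.5913 -0.768  -0.177 ] [ 0.5007 -0.3929 -0.0202]
16.905129855242723 [ 0.133  -0.1127 -0.3055] [ 0.5004 -0.3926  0.0495]
-0.020140257953163383 17.125717962765766 [ 0.6909 -0.0654 -0.0904]
```

View pics/w_l7.png

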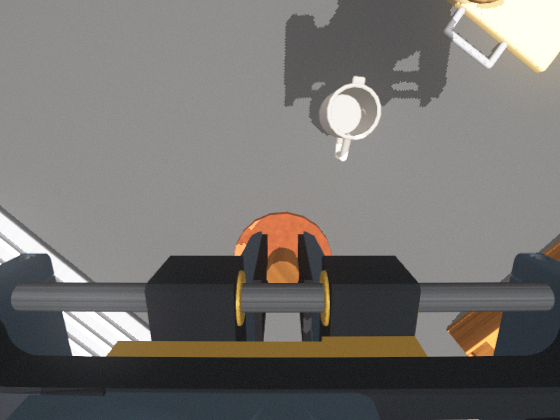

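```bash
python3 - <<'E'
from meas import *
ctrl.move_l([.4563,.0163,.15],vel=.3,ori=R(12.4))
ctrl.move_l([.4563,.0163,.050],vel=.15)
c=ctrl.move_l([.4563,.0163,.0285],vel=.02,contact_N=3)
print(c,ctrl.current_tool_pos(),ctrl.current_contact_force(),ctrl.current_t())
shot("wrist","w_l8")
s,p=shot("side");  u,v=proj(p,[.456,.016,.05])[0].astype(int)
cv2.imwrite("pics/s8.png",cv2.resize(s[v-50:v+40,u-60:u+60],None,fx=6,fy=6,interpolation=cv2.INTER_CUBIC))
E
```

```text
True [0.4562 0.0163 0.0306] [ 0.0502 -0.1277  7.9524] 56.0417
```

View pics/s8.png

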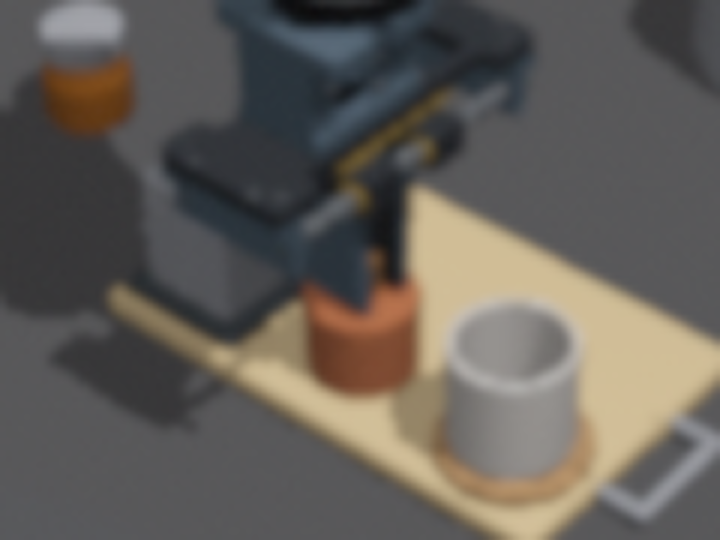

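View pics/w_l8.png

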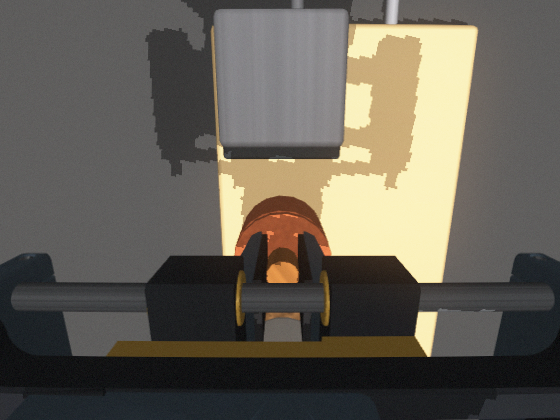

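```bash
python3 - <<'E'
from meas import *
ctrl.command_gripper(.35); q=ctrl.current_tool_pos()
ctrl.move_l([q[0],q[1],.08],vel=.1)
ctrl.move_l([q[0],q[1],.18],vel=.25)
ctrl.command_gripper(1.0)
ctrl.move_l([.5,-.22,.18],vel=.35,ori=R(40))
im,p=shot("top","t9"); cv2.imwrite("pics/t9_c.png",cv2.resize(im[190:310,220:380],None,fx=5,fy=5,interpolation=cv2.INTER_NEAREST))
h=np.array([.4853,-.2812])-.03*R(40)[:2,2]
ctrl.move_l([*h,.18],vel=.3)
im,p=shot("wrist","w_jug"); print(proj(p,[.4853,-.2812,.068]),ctrl.current_t())
np.save("pj.npy",p["pose"])
E
```

```text
[[282.1054 174.3678]] 60.275
```

View pics/t9_c.png

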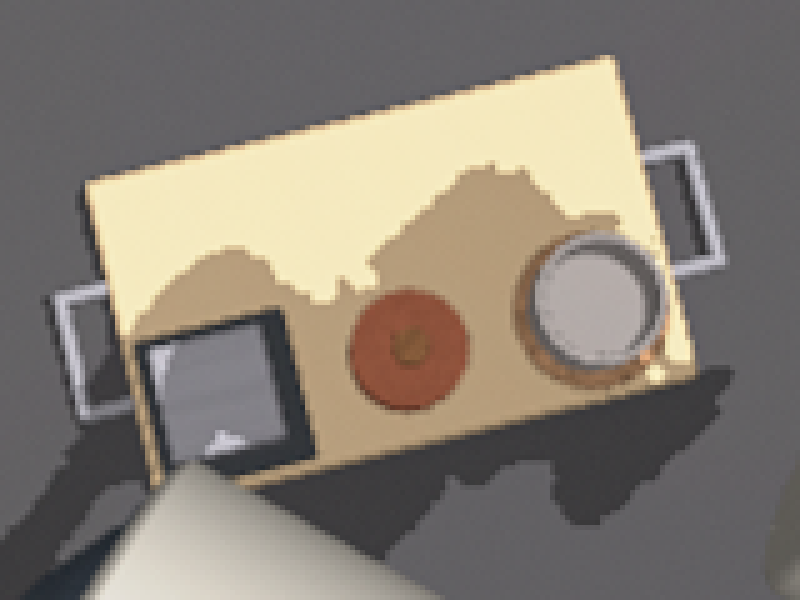

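View pics/w_jug.png

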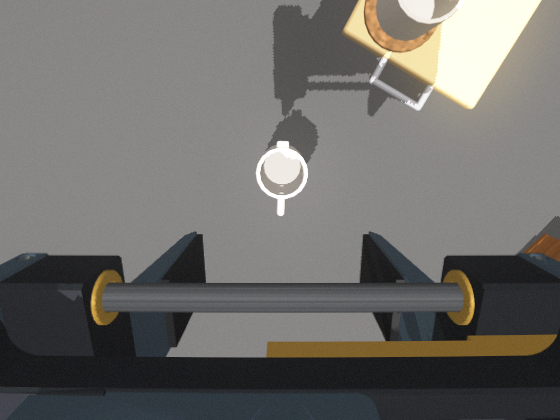

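```bash
python3 - <<'E'
from meas import *
p=ctrl.camera_params("wrist"); p["pose"]=np.load("pj.npy"); im=cv2.imread("pics/w_jug.png")
hsv=cv2.cvtColor(im,cv2.COLOR_BGR2HSV); H,S,V=cv2.split(hsv)
P=ray(p,big(((V>235)&(S<40)).astype(np.uint8)*255,(245,135,75,90))[:,0],.068)[:,:2]*1000
ctr,r=fitcircle(P)
for i in range(12):
    d=np.linalg.norm(P-ctr,axis=1); k=abs(d-np.median(d))<(4 if i<4 else 2); ctr,r=fitcircle(P[k])
print(ctr,r)
pick(.4852,-.2812,40,.006)
shot("wrist","w_jug2")
E
```

```text
[ 484.2551 -280.673 ] 25.138589960821108
contact False width 50.512365714252866 pos [ 0.4853 -0.2812  0.0061] F [-0.2626  0.3412  1.872 ]
lifted width 50.40168138037643 F [ 0.7668 -0.0243 -1.7761] t 63.675
```

View pics/w_jug2.png

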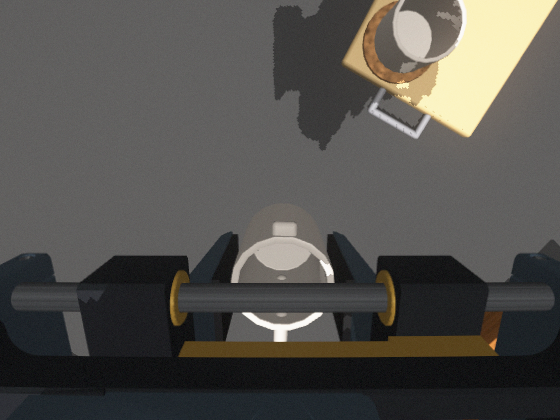

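```bash
python3 - <<'E'
from meas import *
place(.5394,.0345,40,.020)
release(.78,0,0,.2)
ctrl.goto([.40,.42,.25],R(60))
im,p=shot("top","t10"); cv2.imwrite("pics/t10_c.png",cv2.resize(im[190:310,220:380],None,fx=5,fy=5,interpolation=cv2.INTER_NEAREST))
s,ps=shot("side","s10"); cv2.imwrite("pics/s10_c.png",cv2.resize(s[170:280,190:330],None,fx=5,fy=5,interpolation=cv2.INTER_CUBIC))
print(ctrl.current_t())
E
```

```text
contact True [0.5394 0.0345 0.0195] [ 0.3713  0.7741 -1.3824] t 66.5167
open 70.9854150687878
t 68.1833
69.8083
```

View pics/t10_c.png

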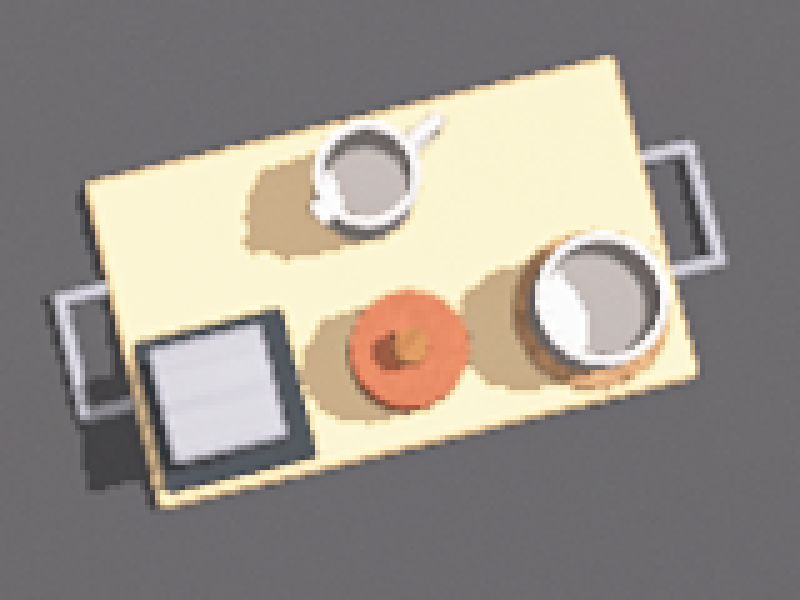

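View pics/s10_c.png

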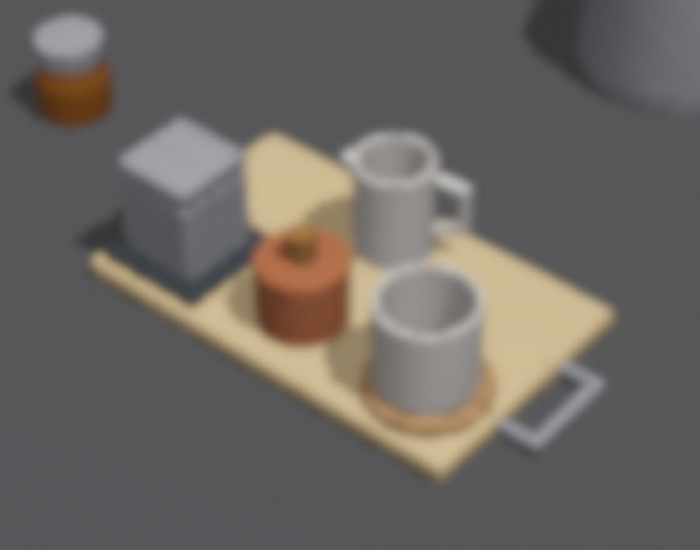

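```bash
python3 - <<'E'
from meas import *
im=cv2.imread("pics/t10.png"); p=ctrl.camera_params("top")
hsv=cv2.cvtColor(im,cv2.COLOR_BGR2HSV); H,S,V=cv2.split(hsv)
P=ray(p,big(((V>190)&(S<30)).astype(np.uint8)*255,(280,212,32,28))[:,0],.082)[:,:2]*1000
ctr,r=fitcircle(P)
for i in range(12):
    d=np.linalg.norm(P-ctr,axis=1); k=abs(d-np.median(d))<(4 if i<4 else 2); ctr,r=fitcircle(P[k])
c=cv2.convexHull(big(((S>105)&(V>110)&(H<14)).astype(np.uint8)*255,(286,244,30,32)))[:,0]; lid,rl=fitcircle(ray(p,c,.061)[:,:2]*1000)
c=big(((V>140)&(S<22)).astype(np.uint8)*255,(246,248,40,45))[:,0]
q=cv2.minAreaRect((ray(p,c,.09)[:,:2]*1000).astype(np.float32))
c=cv2.convexHull(big(((V>235)&(S<25)).astype(np.uint8)*255,(315,225,50,50)))[:,0]; cup,_=fitcircle(ray(p,c,.082)[:,:2]*1000)
a=np.radians(12.4);B=np.array([[np.cos(a),-np.sin(a)],[np.sin(a),np.cos(a)]]); c0=np.array([495.8,23.1])
for n,x in dict(jug=ctr,lid=lid,caddy=q[0],cup=cup,slate0=[436.26,107.4],cork0=[477.06,-76.69]).items(): print(n,np.array(x),"board",(np.array(x)-c0)@B)
print(r,rl,q[2],"gap",np.linalg.norm(ctr-lid)-55)
E
```

```text
jug [541.0778  34.3501] board [46.6373  1.2649]
lid [456.4609  16.5185] board [-39.8347   2.0196]
caddy [436.7101 108.2538] board [-39.426   95.8561]
cup [478.3292 -76.4523] board [-38.4407 -93.4784]
slate0 [436.26 107.4 ] board [-40.0489  95.1188]
cork0 [477.06 -76.69] board [-39.7313 -93.438 ]
25.267498903674177 28.690188724380878 12.717843055725098 gap 31.475290780082418
```

```bash
python3 - <<'E'
from bench import ctrl
ctrl.sleep(.3); print(ctrl.current_t(),ctrl.sign_off())
E
```

```text
the job is handed in; nothing more can be done
70.1083 None
```

The tea board is laid and handed in at about 70 s. I placed the caddy, cup, pot, lid and jug in that order and didn't touch the jar or the look-alikes.

**Last checks**, from the top camera with the arm clear:

| Item | Result |
|---|---|
| Caddy | about 1 mm from the slate's centre, turned about 0.3° from the board |
| Cup | about 1.3 mm from the cork's centre |
| Pot and lid | about 1 mm from midway between the coasters; lid seated flat, judged from the side view and the height at contact |
| Jug | about 31 mm clear of the pot and under 1 mm off the line straight behind it, upright, handle pointing away |

**What failed or disagreed:**
- **Lid grasp:** the first try closed on nothing. The fingertips touched the lid about 31 mm higher than the stated TCP, so I found the height by contact and gripped the knob on the next try. That touch reached about 9 N.
- **Camera agreement:** the wrist and top cameras differed by up to about 2.5 mm along x, so I used their average. One wrist check of the placed pot was about 2 mm off the top view in y; I went with the top view.
- **Pot grip width:** the gripper read 55 mm on the 58 mm pot, probably because it was held only near the rim. The pot still stood where intended.

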